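# Face up the fixings tins and stack the van totes

### The arm

A 6-joint arm with a two-finger parallel gripper is mounted at the origin on a cart in front of the work surface, level with it; the furniture and walls round the work are solid. World frame = base frame: x ahead of the robot, y to its left, z up, the work surface at z = 0. Lengths are in m, angles in rad, forces in N, time in s.
With the tool pointing down it reaches from about 0.35 to 0.775 m from the base axis. Payload 5.5 kg.
Tool frame: the origin (TCP) lies at the centre of the arm's flange, where the gripper is bolted on; the fingertips stand 173 mm ahead of it and the grasp point (between the pads) lies 155 mm ahead of it (manip.hold_point_z is the distance from the TCP to the grasp point, in m); z points along the fingers, y is the line along which they close (so a half turn about z gives the same grasp; the last joint's range is limited). The gripper opens to 85 mm and grips with 20 to 120 N. Pads are 22 mm wide; open, the fingers measure 114 mm over their backs; the gripper's body (76 mm by 85 mm) begins 54 mm behind the grasp point. The pads swing forward as they close: fully open they stand 13 mm farther back than shut.
Start: joints at [1.051, 0.313, 0.046, 1.304, 0, 1.431], TCP at [0.213, 0.534, 0.405] pointing down, gripper open.
Joint ranges: [-2.76, 2.76], [-0.86, 1.69], [-1.03, 1.26], [-2.2, 2.34], [-1.47, 1.5], [-3.14, 3.14]. Speed limits (rad/s): [2.57, 2.57, 3.14, 3.14, 3.14, 3.14].

### API

Orientations are given as [roll, pitch, yaw] about the fixed x, y, z axes, in that order (R = Rz(yaw) Ry(pitch) Rx(roll)).
In Python, from bench import manip gives the robot as it stands. Calls block until the motion is done:
- manip.move_ptp(position, orientation): joint-space move of the TCP to a pose.
- manip.move_linear(position, frame=None, velocity=0.15, max_force=None): straight line of the TCP; frame=None keeps the orientation; velocity is the mean speed in m/s. With max_force (N) it stops when the force on the tool has changed by that much, and returns True; else False.
- manip.move_j(angles): joint-space move.
- manip.let_go() and manip.grab(): open the fingers fully, or close them until they stop; the grip force is fixed at half the most.
- manip.dwell(seconds).
- manip.inverse_kinematics(position, orientation): joint angles nearest the present ones, or None.
- manip.get_image(name): name is "side" or "top" or "wrist"; returns the picture (400x640x3 uint8, red, green, blue); there is no depth.
- manip.camera_model(name): a dict with "fx", "fy", "cx", "cy" (pixels), "R" (3x3) and "t" (3): a world point X has camera coordinates R X + t; the wrist camera has in their place "T_tool_cam" (4x4, takes a point from camera to tool coordinates, whose origin is the TCP and whose axes are the flange's). Camera axes: x right, y down, z forward; pixel columns grow to the right and rows downward; lengths in m; the calibration is good to about 2 mm. A picture is of the moment at which its call begins: read the wrist's pose just before it. camera_model takes no time and is no camera call.
A pose or a line that the arm cannot do raises manip.Unreachable and nothing moves.
- manip.close_job(): hands the job in; it is judged then, once.
Readings, each from a call of its own:
- manip.current_clock(): time.
- manip.current_joint_positions(): joint angles.
- manip.current_joint_velocities(): joint speeds.
- manip.current_joint_torque(): joint torques, N m.
- manip.current_eef_pos(): TCP position.
- manip.current_tool_rot(): TCP orientation.
- manip.current_contact_force(): force on the tool from outside, world axes, zero at the start.
- manip.current_torque(): the same for the moment, N m.
- manip.current_opening(): finger opening in m.
- manip.current_grip_force(): force on a finger pad.
Only numpy, scipy, OpenCV 4.12 (cv2) and the standard library are available. Lean on these libraries where they do the work, as an engineer would, in place of code of your own. Each camera call takes 0.05 s, during which the arm holds its last target. There are 200 camera calls.

### The job

Get the two van totes ready: put every roll of tape into the empty tote, and with a fingertip on the edge of its lid turn each tin in the other tote until its label faces squarely out over the long side nearest the robot. Then stack the tote with the tapes on the tote with the tins, turned end for end relative to it, so that it stands level on all its rests, clear of the tins, instead of nesting down on to them; leave the tape measure where it stands.

Things in the scene. Friction and masses are not known exactly. Their poses are not given: they have to be found in the camera images.
- tote_a: grey plastic stack-nest tote with the tins, nearer the robot on the left, held fast on the bench; 108 (x) x 280 (y) mm, origin under its centre, z up; its -x long side, nearest the robot, is the front. Floor 4 mm thick; three 78 mm square cells along y at y = -81, 0, +81 mm between slot-in dividers 22 mm high; side walls 18, end walls 24 mm high; then open windows up to a top rail along each side, z = 56 to 70 mm
- tote_b: the empty tote, farther back on the right, 0.3 kg: the same model, sizes and axes as tote_a but no dividers inside. It starts about the same way round as tote_a, in which it would nest: sink between the rests and sit on the tins' lids, 66 mm up. Turned 180 degrees about z its lugs land on tote_a's rests and its origin is 78 mm above tote_a's; play about 6 mm in x and y
- tote_a_tab_end (a point): top of the one broad rest in the middle of tote_a's +y end: 134 mm from its centre, 86 mm up, 48 mm wide in x, 9 mm in y, with a stop 5 mm wide and 5 mm high at either edge. The -y end has two such rests at the corners, x = 24 to 46 mm on either side, without stops
- tote_b_tab_end (a point): the same point on tote_b's +y end. The lugs, on both totes: two below the corners of the +y end (x = 31 to 41 mm on either side), one broad one below the middle of the -y end (26 mm wide); undersides 8 mm above the tote's underside, reaching out to 140 mm from its centre
- tote_b_rail_near (a point): middle of tote_b's top rail on its -x side (x = -50 mm, z = 63 mm in tote_b): the rail is 8 mm thick in x, 14 mm high, 268 mm long, open below; grip it across its thickness from above, here at mid-length
- tote_b_rail_far (a point): middle of tote_b's top rail on its +x side (x = 50 mm, z = 63 mm in tote_b): the rail is 8 mm thick in x, 14 mm high, 268 mm long, open below; grip it across its thickness from above, here at mid-length
- tin_a: round tin, 74 mm wide, 62 mm high, 0.3 kg, in a cell of tote_a with 2 mm play, no room for fingers beside it; origin under its centre, label on its -x side, lid top 66 mm above the tote's underside. Tin on tote is slippery (friction 0.15), the lid's rubber face is not: a shut fingertip pressed on the lid 26 mm off centre with 4 to 10 N and moved round in an arc turns the tin. May be absent
- tin_a_label (a point): middle of the label on the side of tin_a, 36.5 mm from its axis, 30 mm up. The paper label covers 97 degrees of the side; a white seal strip 12 mm wide runs from its middle over the lid's edge and 18 mm on to the dark lid. The tins are alike, in any order
- tin_b: round tin, 74 mm wide, 62 mm high, 0.3 kg, in a cell of tote_a with 2 mm play, no room for fingers beside it; origin under its centre, label on its -x side, lid top 66 mm above the tote's underside. Tin on tote is slippery (friction 0.15), the lid's rubber face is not: a shut fingertip pressed on the lid 26 mm off centre with 4 to 10 N and moved round in an arc turns the tin. Always there
- tin_b_label (a point): middle of the label on the side of tin_b, 36.5 mm from its axis, 30 mm up. The paper label covers 97 degrees of the side; a white seal strip 12 mm wide runs from its middle over the lid's edge and 18 mm on to the dark lid. The tins are alike, in any order
- tin_c: round tin, 74 mm wide, 62 mm high, 0.3 kg, in a cell of tote_a with 2 mm play, no room for fingers beside it; origin under its centre, label on its -x side, lid top 66 mm above the tote's underside. Tin on tote is slippery (friction 0.15), the lid's rubber face is not: a shut fingertip pressed on the lid 26 mm off centre with 4 to 10 N and moved round in an arc turns the tin. May be absent
- tin_c_label (a point): middle of the label on the side of tin_c, 36.5 mm from its axis, 30 mm up. The paper label covers 97 degrees of the side; a white seal strip 12 mm wide runs from its middle over the lid's edge and 18 mm on to the dark lid. The tins are alike, in any order
- tape_yellow: roll of yellow insulating tape lying flat, 60 mm in diameter, 19 mm high, origin at the centre of its underside; grip it across its diameter; at first on the lid of tin_b. Always present
- tape_green: roll of green insulating tape lying flat, 64 mm in diameter, 19 mm high, origin at the centre of its underside; grip it across its diameter; at first on top of the yellow roll. May be absent
- tape_black: roll of black insulating tape lying flat, 68 mm in diameter, 19 mm high, origin at the centre of its underside; grip it across its diameter; at first on the bench behind tote_a. May be absent
- tape_measure: yellow tape measure standing on the bench, 36 x 74 x 62 mm, a bystander
Mind the look-alikes: they are no part of the job. Leave any pink look-alike of the tape_green alone.

How it is judged:
By the outcome, as a careful person would: the job done as asked, in the order asked, and still so for the second after the job is handed in, with the robot touching nothing.
Of tin_a, tin_c, tape_green, tape_black only 3 to 4 are there at a start; the rules pass over those that are not, and their reading is None.
At some moment in a run one of tape_black, tote_b may be knocked a few centimetres aside while the robot is not near it.
It also fails if it takes over 210 s, if anything falls off the work surface, if the arm or the gripper's body presses on something with over 40 N, if the wrist force passes 120 N, or if a joint passes its speed limit or range.

## Working session

There is one attempt and no reset: what is moved stays moved. The work goes in short steps, each a Python script; the robot and the scene stay as the last script left them, time stands still between calls to the robot, and variables do not carry over. Pictures are saved under pics/ and viewed, at most 14 in all, crops included, and the job is handed in when it is done.

```bash
ls; mkdir -p pics; python3 - <<'E'
from bench import manip
import cv2
for n in("top","side"):
    im=manip.get_image(n); cv2.imwrite(f"pics/{n}0.png",im[:,:,::-1])
    m=manip.camera_model(n); print(n,{k:(v.tolist() if hasattr(v,'tolist') else v) for k,v in m.items()})
print(manip.camera_model("wrist"),manip.current_clock(),manip.current_tool_rot(),manip.hold_point_z)
E
```

```text
pics
top {'fx': 426.41105451592585, 'fy': 426.41105451592585, 'cx': 321.4561095208198, 'cy': 203.27209861332062, 'R': [[-0.015195509460717295, -0.9997218824099477, -0.018034808647154538], [-0.9844166816530117, 0.018118324290768408, -0.17491576031955333], [0.17519387368142225, 0.015095832391914591, -0.9844182152260763]], 't': [0.2885064387436025, 0.4844843416113494, 1.1482887551767582]}
side {'fx': 451.0466149361748, 'fy': 451.0466149361748, 'cx': 319.9450541529502, 'cy': 191.98864359080625, 'R': [[-0.9094634886881955, -0.4157446995558517, 0.005701537890026274], [-0.27949753877654643, 0.6011483868067364, -0.748666643345028], [0.30782671840005993, -0.6824785431285534, -0.6629221293697907]], 't': [0.5502078576981081, 0.024682681571025683, 1.1241528188623844]}
{'fx': 287.39802616931235, 'fy': 287.39802616931235, 'cx': 322.9518629120655, 'cy': 200.80064253691143, 'T_tool_cam': array([[ 2.62221831e-04, -9.54434471e-01, -2.98420461e-01,
         7.68913783e-02],
       [ 9.99999847e-01,  3.95616408e-04, -3.86595966e-04,
        -1.45445846e-04],
       [ 4.87040548e-04, -2.98420314e-01,  9.54434429e-01,
         3.09016436e-02],
       [ 0.00000000e+00,  0.00000000e+00,  0.00000000e+00,
         1.00000000e+00]])} 0.1 [-3.13996703e+00 -2.35809295e-04  2.76175591e+00] 0.1547
```

View pics/top0.png

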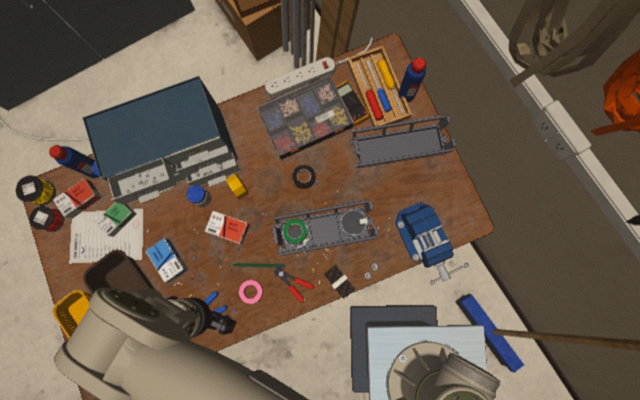

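View pics/side0.png

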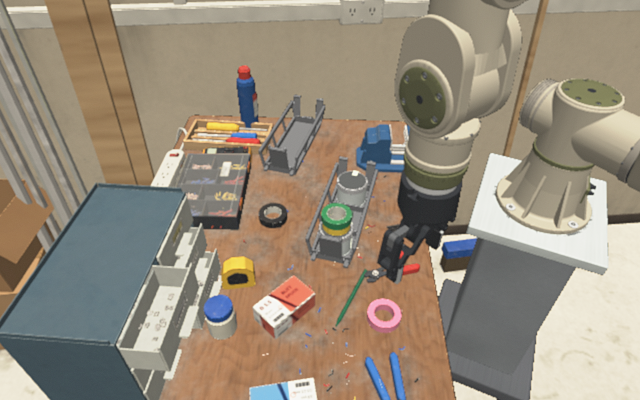

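The top view shows tote_a at (325,228), with the green roll on tin_b in its left (+y) cell (294,232), a tin in the right cell (355,221) and an empty middle cell. Tote_b is at (403,143), the black roll at (303,176), the pink look-alike at (250,291) and the tape measure at (236,186).

```bash
cat > h.py <<'E'
from bench import manip
import numpy as np, cv2
from scipy.spatial.transform import Rotation as Ro
HP=float(manip.hold_point_z)
def cam(n):
    """fx,fy,cx,cy, camera rotation (cam->world) and centre"""
    m=manip.camera_model(n)
    if n=="wrist":
        T=np.array(m["T_tool_cam"]); R=Ro.from_euler('xyz',manip.current_tool_rot()).as_matrix()
        return m,R@T[:3,:3],R@T[:3,3]+np.array(manip.current_eef_pos())
    R=np.array(m["R"]); return m,R.T,-R.T@np.array(m["t"])
def shot(n):
    c=cam(n); im=manip.get_image(n); return c,im
def cast(c,uv,z):
    m,R,o=c; uv=np.atleast_2d(np.asarray(uv,float))
    d=np.c_[(uv[:,0]-m["cx"])/m["fx"],(uv[:,1]-m["cy"])/m["fy"],np.ones(len(uv))]@R.T
    return o+d*((z-o[2])/d[:,2])[:,None]
def proj(c,X):
    m,R,o=c; p=(np.atleast_2d(X)-o)@R
    return np.c_[m["fx"]*p[:,0]/p[:,2]+m["cx"],m["fy"]*p[:,1]/p[:,2]+m["cy"]]
def rpy(yaw): return [np.pi,0,yaw]   # tool down; closing line = tool y
def save(im,name): cv2.imwrite("pics/"+name,im[:,:,::-1])
E
python3 - <<'E'
from h import *
c=cam("top")
for n,uv,z in [("green",(294,232),.104),("tinR",(355,221),.066),("black",(303,176),.019),("tbC",(402,147),.004),("meas",(236,183),.06),("pink",(250,291),.02),
 ("toteA L",(278,228),.03),("toteA R",(374,217),.03)]:
    print(n,cast(c,uv,z).round(3), np.hypot(*cast(c,uv,z)[0,:2]).round(3))
print(manip.current_joint_positions())
for y in (0,np.pi/2,np.pi,-np.pi/2):
    print(y,manip.inverse_kinematics([.38,.12,.42],rpy(y)),manip.inverse_kinematics([.6,-.05,.42],rpy(y)))
E
```

```text
green [[0.403 0.353 0.104]] 0.536
tinR [[0.435 0.189 0.066]] 0.474
black [[0.575 0.333 0.019]] 0.665
tbC [[0.661 0.04  0.004]] 0.662
meas [[0.549 0.518 0.06 ]] 0.755
pink [[0.251 0.482 0.02 ]] 0.544
toteA L [[0.424 0.404 0.03 ]] 0.585
toteA R [[0.45  0.133 0.03 ]] 0.469
[1.05139698e+00 3.13970145e-01 4.50994970e-02 1.30356830e+00
 7.37546712e-06 1.43123352e+00]
0 [ 0.10375109 -0.03447675 -0.32514491  1.28012816  0.         -3.03784156] [-0.21640812  0.36402366  0.15538777  1.36216044  0.          2.92518453]
1.5707963267948966 [ 0.10375109 -0.03447675 -0.32514491  1.28012816  0.          1.67454742] [-0.21640812  0.36402366  0.15538777  1.36216044  0.          1.35438821]
3.141592653589793 [ 0.10375109 -0.03447675 -0.32514491  1.28012816  0.          0.10375109] [-0.21640812  0.36402366  0.15538777  1.36216044  0.         -0.21640812]
-1.5707963267948966 [ 0.10375109 -0.03447675 -0.32514491  1.28012816  0.         -1.46704524] [-0.21640812  0.36402366  0.15538777  1.36216044  0.         -1.78720445]
```

```bash
python3 - <<'E'
from h import *
manip.move_ptp([.43,.27,.40],rpy(np.pi+.0959))
c,im=shot("wrist"); save(im,"wa.png"); np.save("wa.npy",np.r_[c[1].ravel(),c[2]])
manip.move_ptp([.65,.05,.36],rpy(np.pi+.0959))
c,im=shot("wrist"); save(im,"wb.png"); np.save("wb.npy",np.r_[c[1].ravel(),c[2]])
print(manip.current_clock())
E
```

```text
2.6833
```

View pics/wa.png

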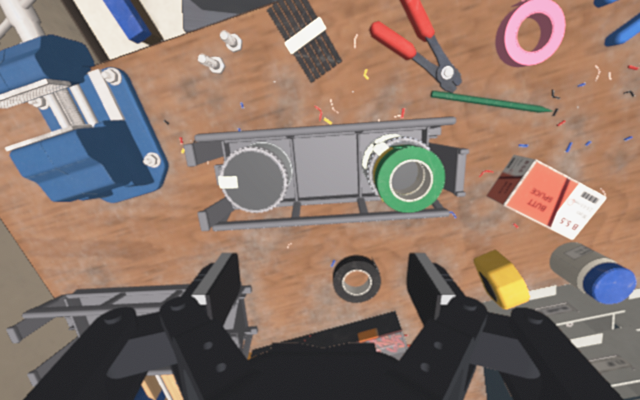

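View pics/wb.png

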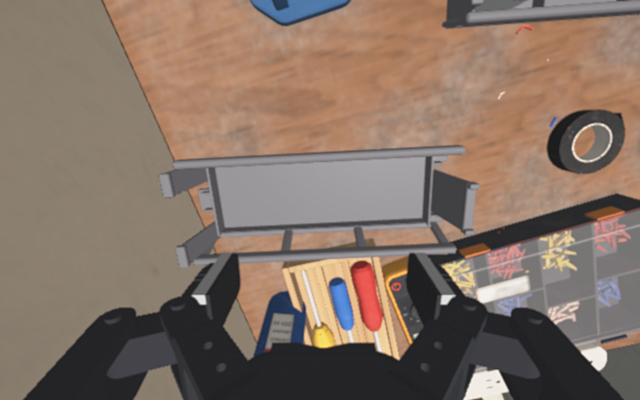

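```bash
python3 - <<'E'
import cv2,numpy as np
a=cv2.imread("pics/wa.png")[105:240,175:485]; b=cv2.imread("pics/wb.png")[135:270,155:485]
f=lambda i:cv2.resize(i,None,fx=2.4,fy=2.4,interpolation=cv2.INTER_CUBIC)
a,b=f(a),f(b); w=max(a.shape[1],b.shape[1])
p=lambda i:cv2.copyMakeBorder(i,0,0,0,w-i.shape[1],0)
cv2.imwrite("pics/crop1.png",np.vstack([p(a)*1,p(b)]).clip(0,255)); print(w)
E
```

```text
792
```

View pics/crop1.png

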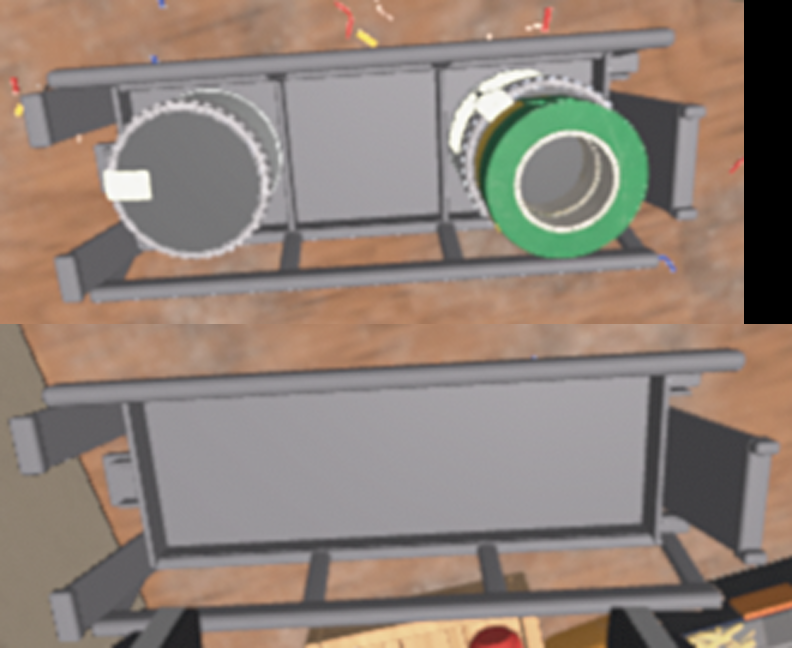

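```bash
cat >> h.py <<'E'
def ld(n):
    a=np.load(n+".npy"); return manip.camera_model("wrist"),a[:9].reshape(3,3),a[9:]
def rigid(L,W):
    """2D rigid fit W = R(yaw) L + t -> t, yaw, residuals"""
    L=np.asarray(L,float);W=np.asarray(W,float)
    l=L-L.mean(0);w=W-W.mean(0)
    a=np.arctan2((l[:,0]*w[:,1]-l[:,1]*w[:,0]).sum(),(l*w).sum())
    R=np.array([[np.cos(a),-np.sin(a)],[np.sin(a),np.cos(a)]])
    t=W.mean(0)-R@L.mean(0); return t,a,W-(L@R.T+t)
E
python3 - <<'E'
from h import *
L=np.array([[-50,-134,70],[-50,134,70],[50,-134,70],[50,134,70],[-35,-134,86],[35,-134,86],[0,134,86]])/1e3
A=np.array([(50,78),(672,38),(95,293),(660,260),(37,120),(70,278),(688,162)])/2.4+[175,105]
B=(np.array([(48,395),(742,360),(100,627),(718,600),(30,445),(68,613),(757,500)])-[0,324])/2.4+[155,135]
for n,P in(("wa",A),("wb",B)):
    c=ld(n); W=np.vstack([cast(c,p,z) for p,z in zip(P,L[:,2])])[:,:2]
    t,a,r=rigid(L[:,:2],W); print(n,t.round(4),a.round(4),(r*1e3).round(1).tolist())
    if n=="wa":
        R=np.array([[np.cos(a),-np.sin(a)],[np.sin(a),np.cos(a)]])
        for nm,uv,z in(("tinR lid",(188,178),.066),("tinR seal",(128,185),.066),("tape green",(566,178),.104),("seal b",(495,104),.066),("black",None,.019)):
            p=(np.array(uv)/2.4+[175,105]) if uv else (357,280)
            w=cast(c,p,z)[0,:2]; print(nm,w.round(4),((w-t)@R*1e3).round(1))
E
```

```text
wa [0.4195 0.2752] 0.1612 [[-0.2, 1.7], [1.3, -3.4], [-1.6, 3.2], [-0.1, -2.0], [0.4, 0.2], [-0.2, 0.6], [0.4, -0.3]]
tinR lid [0.4304 0.1952] [ -2.1 -80.7]
tinR seal [0.4362 0.1683] [  -0.6 -108.2]
tape green [0.4064 0.3517] [-0.6 77.6]
seal b [0.3844 0.3275] [-26.2  57.2]
black [0.5729 0.3323] [160.6  31.7]
wb [0.662  0.0518] 0.1473 [[0.1, 2.6], [0.9, -3.8], [-1.3, 4.3], [0.3, -4.2], [0.7, 0.9], [-1.2, 1.2], [0.5, -0.9]]
```

```bash
cat >> h.py <<'E'
A0=np.array([.4195,.2752]); AY=.1612
B0=np.array([.662,.0518]); BY=.1473
def rot(a): return np.array([[np.cos(a),-np.sin(a)],[np.sin(a),np.cos(a)]])
def toW(o,y,p): return o+rot(y)@np.asarray(p,float)
def blob(c,im,mask,xy,z,r=.06):
    """world centre and half widths of the largest mask blob within r of xy at height z"""
    ring=np.c_[xy[0]+r*np.cos(np.linspace(0,6.28,40)),xy[1]+r*np.sin(np.linspace(0,6.28,40)),np.full(40,z)]
    w=np.zeros(mask.shape,np.uint8); cv2.fillPoly(w,[proj(c,ring).astype(np.int32)],1)
    cs,_=cv2.findContours(((mask>0)&(w>0)).astype(np.uint8),cv2.RETR_EXTERNAL,cv2.CHAIN_APPROX_NONE)
    k=max(cs,key=cv2.contourArea)[:,0]; P=cast(c,cv2.convexHull(k)[:,0],z)[:,:2].astype(np.float32)
    (x,y),rad=cv2.minEnclosingCircle(P); return np.array([x,y]),rad
def up(z,v=.3):
    p=np.array(manip.current_eef_pos()); p[2]=z; manip.move_linear(p.tolist(),velocity=v)
def lin(xy,z,v=.15,**k): return manip.move_linear([float(xy[0]),float(xy[1]),float(z)],velocity=v,**k)
def ptp(xy,z,yaw): manip.move_ptp([float(xy[0]),float(xy[1]),float(z)],rpy(yaw))
E
python3 - <<'E'
from h import *
K=np.array([.573,.332])
ptp(K-[.04,0],.33,np.pi+BY)
c,im=shot("wrist"); save(im,"k.png")
print(blob(c,im,im.max(2)<75,K,.0095,.055)); print(proj(c,[*K,.019]))
E
```

```text
(array([0.57734108, 0.33236998]), 0.0357029065489769)
[[317.94620289 226.29757153]]
```

View pics/k.png

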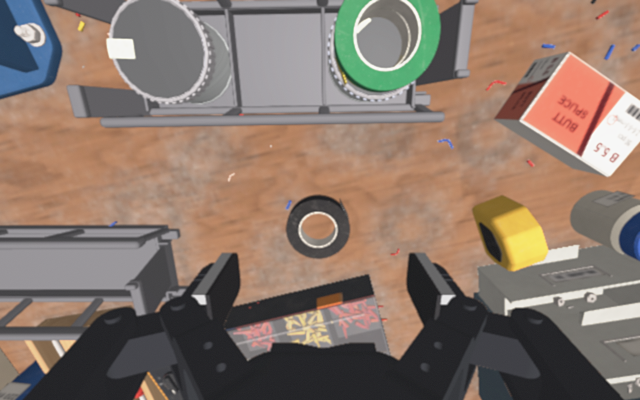

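The black roll is at (318,228), with the pink one out of the picture. I measure it at (0.575, 0.332), which agrees with the top view, so I grip it and carry it to tote_b.

```bash
python3 - <<'E'
from h import *
K=np.array([.575,.332])
lin(K,.30,.3); lin(K,.177,.15,max_force=15); manip.grab(); print(manip.current_opening(),manip.current_eef_pos())
up(.33); ptp([.65,.05],.36,np.pi+.0959); c,im=shot("wrist"); save(im,"wb1.png"); np.save("wb1.npy",np.r_[c[1].ravel(),c[2]])
o=cv2.imread("pics/wb.png")[:,:,::-1]
d=np.abs(im.astype(int)-o).max(2)[150:250,170:470]; print("changed frac",(d>40).mean(),manip.current_opening(),manip.current_clock())
E
```

```text
0.06524535012885646 [0.57576508 0.33235128 0.17935372]
changed frac 0.12126666666666666 0.06514954679258596 7.3667
```

View pics/wb1.png

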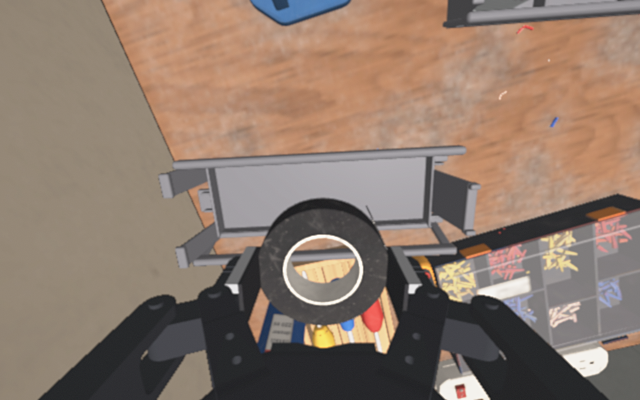

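```bash
python3 - <<'E'
from h import *
lin(B0,.30,.3); manip.move_ptp([*B0,.28],rpy(np.pi+BY)); lin(B0,.186,.12,max_force=15); print(manip.current_eef_pos()); manip.let_go(); up(.36)
ptp([.65,.05],.36,np.pi+.0959); c,im=shot("wrist"); save(im,"wb2.png")
w=-np.pi/2+AY
ptp([.4064,.3517-.06],.38,w); c,im=shot("wrist"); save(im,"g.png")
h=cv2.cvtColor(im,cv2.COLOR_RGB2HSV); g=cv2.inRange(h,(50,80,40),(85,255,255))
G,r=blob(c,im,g,[.4064,.3517],.104,.06); print(G,r)
if np.hypot(*(G-[.4064,.3517]))<.008:
    lin(G,.33,.3); lin(G,.262,.1,max_force=15); manip.grab(); print(manip.current_opening(),manip.current_eef_pos())
    up(.38); lin([.41,.28],.38,.3); c,im=shot("wrist"); save(im,"y.png"); np.save("y.npy",np.r_[c[1].ravel(),c[2]])
    print(manip.current_opening(),manip.current_clock())
E
```

```text
[0.66254967 0.0517472  0.18703926]
[0.40765151 0.34869379] 0.035171203315258026
0.061079509720703765 [0.40821405 0.34909096 0.26365758]
0.0609324127799873 14.175
```

```bash
cat >> h.py <<'E'
def bcheck(ref,new):
    ptp([.65,.05],.36,np.pi+.0959); c,im=shot("wrist"); save(im,new)
    o=cv2.imread("pics/"+ref)[:,:,::-1]; f=(np.abs(im.astype(int)-o).max(2)[145:190,160:480]>40).mean(); print("changed",f); return f<.02
def place(by,z):
    p=toW(B0,BY,[0,by]); ptp(p,.30,np.pi+BY); lin(p,z,.1,max_force=15); print(manip.current_eef_pos()); manip.let_go(); up(.36)
E
python3 - <<'E'
from h import *
if bcheck("wb2.png","wb3.png"):
    place(71,.196) if 0 else place(.071,.196)
    ptp([.65,.05],.36,np.pi+.0959); c,im=shot("wrist"); save(im,"wb4.png")
    ptp([.41,.28],.38,-np.pi/2+AY); c,im=shot("wrist"); save(im,"y2.png"); np.save("y2.npy",np.r_[c[1].ravel(),c[2]])
    h=cv2.cvtColor(im,cv2.COLOR_RGB2HSV); g=cv2.inRange(h,(20,120,80),(35,255,255))
    print(blob(c,im,g,[.407,.350],.085,.07),manip.current_clock())
    a=cv2.imread("pics/wb4.png")[100:400]; b=cv2.imread("pics/y2.png")[:300]; cv2.imwrite("pics/p1.png",np.vstack([a,b]))
E
```

```text
changed 0.12479166666666666
```

```bash
python3 - <<'E'
import cv2,numpy as np
a=cv2.imread("pics/wb2.png")[110:400]; b=cv2.imread("pics/wb3.png")[110:400]; cv2.imwrite("pics/p1.png",np.vstack([a,b]))
E
```

```text
(no output)
```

View pics/p1.png

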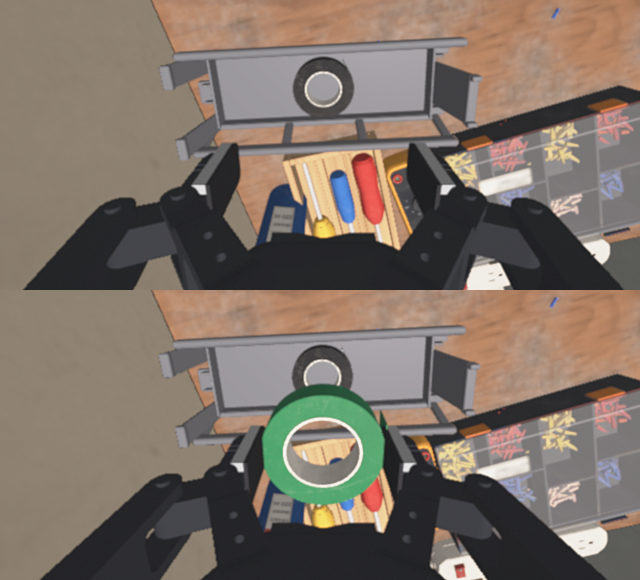

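Both halves show the same background with a 2 px camera offset. Tote_b has not moved and the black roll is in its middle at (323,88), so I carry on.

```bash
cat >> h.py <<'E'
def bcheck(ref,new):
    ptp([.65,.05],.36,np.pi+.0959); manip.dwell(.2); c,im=shot("wrist"); save(im,new); np.save(new[:-4]+".npy",np.r_[c[1].ravel(),c[2]])
    f=lambda i:cv2.Canny(i[140:200,150:480],60,150).astype(np.float32)
    s,_=cv2.phaseCorrelate(f(cv2.imread("pics/"+ref)),f(im[:,:,::-1])); print("shift",s); return np.hypot(*s)<5
E
python3 - <<'E'
from h import *
place(.071,.196)
print(bcheck("wb2.png","wb4.png"))
ptp([.41,.28],.38,-np.pi/2+AY); manip.dwell(.2); c,im=shot("wrist"); save(im,"y2.png"); np.save("y2.npy",np.r_[c[1].ravel(),c[2]])
h=cv2.cvtColor(im,cv2.COLOR_RGB2HSV); g=cv2.inRange(h,(20,120,80),(35,255,255))
print(blob(c,im,g,[.407,.350],.0755,.07),manip.current_clock())
a=cv2.imread("pics/wb4.png")[100:400]; b=cv2.imread("pics/y2.png")[:300]; cv2.imwrite("pics/p2.png",np.vstack([a,b]))
E
```

```text
[0.65118055 0.12099263 0.20749321]
shift (2.247939574423299, -1.5320209274133596)
True
(array([0.4093484 , 0.35405686]), 0.03513502702116966) 19.975
```

View pics/p2.png

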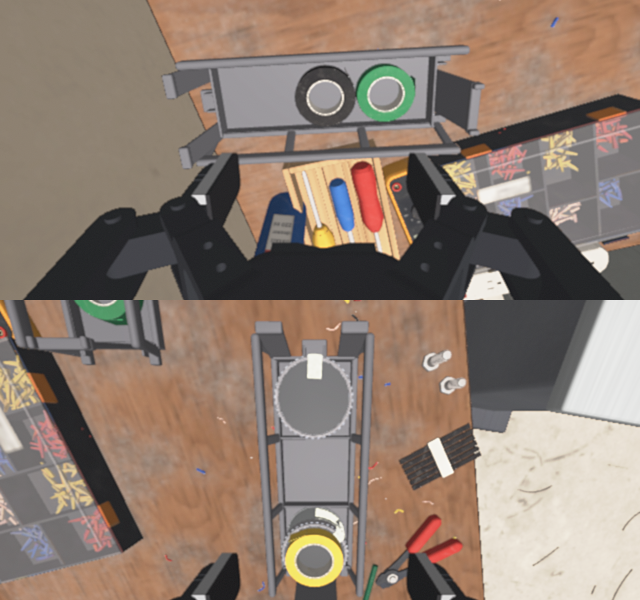

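Tote_b's slight 2 px offset is still camera settling. The black roll is at (325,195) and the green at (385,193) in full-picture coordinates, both flat inside. The yellow roll is on tin_b at (314,257), and the other tin's seal at (314,65) points along tote -y.

```bash
python3 - <<'E'
from h import *
Y=cast(ld("y2"),(314,257),.085)[0,:2]; print(Y, (Y-A0)@rot(AY))
if np.hypot(*(Y-[.409,.353]))<.012:
    ptp(Y,.33,-np.pi/2+AY); lin(Y,.2445,.1,max_force=20); manip.grab(); print(manip.current_opening(),manip.current_eef_pos())
    up(.38); print(manip.current_opening())
    if manip.current_opening()>.05 and bcheck("wb4.png","wb5.png"):
        p=toW(B0,BY,[0,-.073]); ptp(p,.30,np.pi+BY); lin(p,.198,.08,max_force=30); print(manip.current_eef_pos(),manip.current_contact_force()); manip.let_go(); up(.36)
        print(bcheck("wb4.png","wb6.png"))
    ptp([.41,.27],.36,np.pi+AY); manip.dwell(.2); c,im=shot("wrist"); save(im,"t.png"); np.save("t.npy",np.r_[c[1].ravel(),c[2]])
    print(manip.current_clock())
    a=cv2.imread("pics/wb6.png")[100:400]; b=cv2.imread("pics/t.png")[:300]; cv2.imwrite("pics/p3.png",np.vstack([a,b]))
E
```

```text
[0.40857559 0.34689912] [0.00072513 0.07252297]
0.057320981899673606 [0.40906639 0.34725955 0.24596851]
0.05722436368808888
shift (-0.08691878089987881, -0.7633355581253944)
[ 0.67306027 -0.02047822  0.19875082] [ 0.77495726 -0.77157084  0.48423908]
shift (1.890867708182526, -0.16091766245768824)
True
29.1833
```

View pics/p3.png

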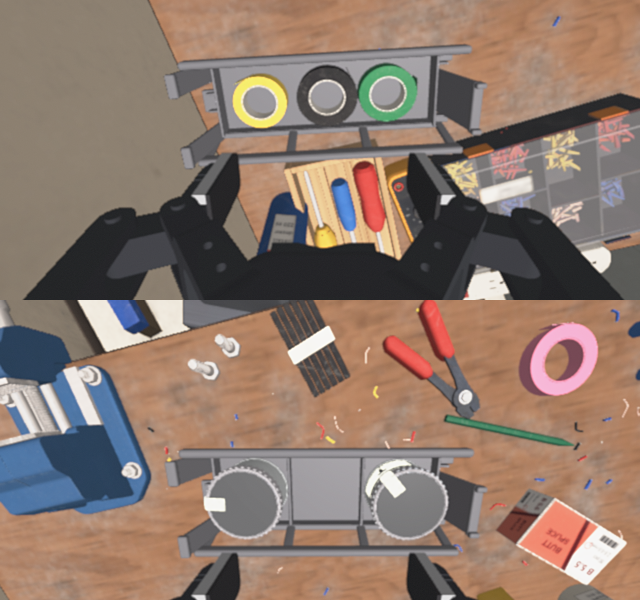

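All three rolls now lie flat inside tote_b: yellow (260,200), black (325,195), green (387,192). The tins' seals are at (215,204) on the -y tin and (392,184) on the +y tin. Next I measure their lids and seals.

```bash
cat >> h.py <<'E'
def tin(c,im,cy,z=.066):
    """lid centre (tote_a frame, mm) and seal angle from -x, deg (ccw +)"""
    w0=toW(A0,AY,[0,cy]); b=im[:,:,::-1].copy(); u=proj(c,[*w0,z])[0].astype(int)
    m=np.zeros((402,642),np.uint8)
    cv2.floodFill(cv2.GaussianBlur(b,(3,3),0),m,(int(u[0]),int(u[1])),0,(9,)*3,(9,)*3,4|cv2.FLOODFILL_MASK_ONLY|cv2.FLOODFILL_FIXED_RANGE|(255<<8))
    m=m[1:-1,1:-1]
    R=rot(AY)
    k=lambda uv:(cast(c,uv,z)[:,:2]-A0)@R
    ys,xs=np.nonzero(m); P=k(np.c_[xs,ys]); hull=cv2.convexHull((P*1e3).astype(np.float32))
    (x,y),r=cv2.minEnclosingCircle(hull)
    h=cv2.cvtColor(im,cv2.COLOR_RGB2HSV); s=cv2.inRange(h,(0,0,190),(180,60,255))
    ys,xs=np.nonzero(s); Q=k(np.c_[xs,ys])*1e3; d=np.hypot(Q[:,0]-x,Q[:,1]-y); Q=Q[(d<32)]
    q=Q.mean(0); ang=lambda p:np.degrees((np.arctan2(p[1]-y,p[0]-x)-np.pi+np.pi)%(2*np.pi)-np.pi)
    a=np.degrees(np.arctan2(q[1]-y,q[0]-x)); 
    e=(a-180+180)%360-180
    return np.array([x,y]),r,q,len(Q),e
E
sed -i '/ang=lambda p/s/ang=lambda.*$/pass/' h.py
python3 - <<'E'
from h import *
c=ld("t"); im=cv2.imread("pics/t.png")[:,:,::-1].copy()
for cy in(-.081,.081): print(tin(c,im,cy))
E
```

```text
(array([ -0.16704315, -81.44615936]), 31.730405807495117, array([  -0.7924374 , -106.01241078]), 195, np.float64(88.54171021957285))
(array([ 1.23124456, 79.67601776]), 32.1102409362793, array([-17.11801687,  64.28046747]), 228, np.float64(39.99760279954944))
```

```bash
cat >> h.py <<'E'
def turn(C,seal,deg,yawmid=np.pi+AY,F=6.5):
    """turn tin at lid centre C (tote mm) by deg; finger opposite the seal (seal angle deg, tote frame)"""
    C=np.asarray(C)/1e3; th0=np.radians(seal)+np.pi; D=np.radians(deg)
    P=lambda s:toW(A0,AY,C+.026*np.array([np.cos(th0+s*D),np.sin(th0+s*D)]))
    yaw=lambda s:yawmid+(s-.5)*D
    fz=lambda:float(np.array(manip.current_contact_force())[2])
    p=P(0); ptp(p,.28,yaw(0)); manip.grab(); lin(p,.246,.1); manip.dwell(.2); f0=fz(); z=.244
    while z>.228:
        lin(p,z,.05); 
        if fz()-f0>F-1.5: break
        z-=.0007
    log=[round(z,4),round(f0,1)]
    n=max(3,int(abs(deg)/6)+1)
    for i in range(1,n+1):
        s=i/n; q=P(s); f=fz()-f0; z+=np.clip((f-F)*1e-4,-.0006,.0006)
        manip.move_linear([*map(float,q),float(z)],rpy(yaw(s)),velocity=.04); log.append(round(f,1))
    print(log,round(float(z),4)); up(.27,.1); up(.36)
E
python3 - <<'E'
from h import *
turn([-.2,-81.4],-91.5,-88.5)
ptp([.41,.27],.36,np.pi+AY); manip.dwell(.2); c,im=shot("wrist"); save(im,"t2.png"); np.save("t2.npy",np.r_[c[1].ravel(),c[2]])
for cy in(-.081,.081): print(tin(c,im,cy))
print(manip.current_clock())
E
```

```text
[0.2384, 0.1, 8.9, 7.0, 6.7, 6.7, 5.9, 6.2, 6.9, 7.0, 5.0, 6.1, 6.0, 6.2, 7.2, 7.2, 6.6] 0.2386
(array([ -0.46151391, -84.10168457]), 31.79024887084961, array([-24.56791114, -86.08933905]), 235, np.float64(4.713569442023072))
(array([ 1.25800776, 79.62424469]), 32.036346435546875, array([-17.25478202,  64.27731782]), 234, np.float64(39.658408976466944))
39.2917
```

```bash
python3 - <<'E'
from h import *
turn([1.2,79.6],180+39.7,-41.5)
turn([-.5,-83.5],180+4.7,-5)
ptp([.41,.27],.36,np.pi+AY); manip.dwell(.2); c,im=shot("wrist"); save(im,"t3.png"); np.save("t3.npy",np.r_[c[1].ravel(),c[2]])
for cy in(-.081,.081): print(tin(c,im,cy))
print(manip.current_clock())
a=cv2.imread("pics/t3.png")[130:270,160:500]; cv2.imwrite("pics/p4.png",cv2.resize(a,None,fx=2.3,fy=2.3,interpolation=cv2.INTER_CUBIC))
E
```

```text
[0.2384, -0.3, 7.1, 6.2, 7.0, 6.2, 6.4, 6.4, 6.9] 0.2385
[0.2384, 0.2, 7.1, 7.5, 6.9] 0.2386
(array([  0.29443321, -83.94380188]), 31.886240005493164, array([-23.71322154, -83.84347846]), 243, np.float64(-0.23942677191661232))
(array([ 1.73547256, 77.21234131]), 32.05338668823242, array([-22.08685329,  75.48306759]), 242, np.float64(4.151844960367725))
51.975
```

View pics/p4.png

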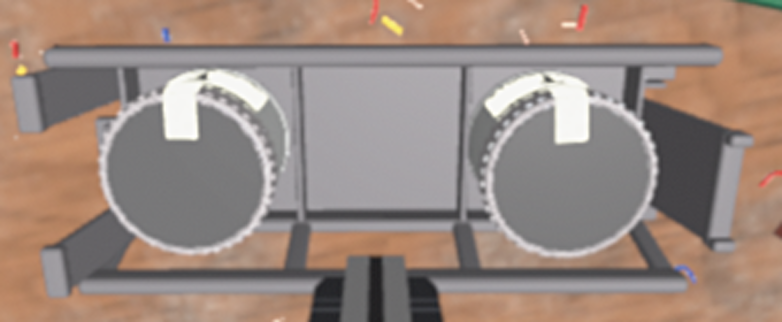

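```bash
python3 - <<'E'
from h import *
turn([1.7,77.2],184.2,-4.5)
ptp([.41,.27],.36,np.pi+AY); manip.dwell(.2); c,im=shot("wrist"); save(im,"t4.png")
for cy in(-.081,.081): print(tin(c,im,cy))
for n,o,y,w in(("fa",A0,AY,-np.pi/2),("fb",B0,BY,np.pi/2)):
    p=toW(o,y,[0,.03*-np.sin(w)]); ptp(p,.42,w+y); manip.let_go(); manip.dwell(.2); c,im=shot("wrist"); save(im,n+".png"); np.save(n+".npy",np.r_[c[1].ravel(),c[2]])
print(manip.current_clock())
f=lambda n:cv2.resize(cv2.imread(f"pics/{n}.png")[:280,230:430],None,fx=2,fy=2,interpolation=cv2.INTER_CUBIC)
cv2.imwrite("pics/p5.png",np.hstack([f("fa"),f("fb")]))
E
```

```text
[0.2384, -0.2, 8.4, 6.9, 7.1] 0.2387
(array([  0.14236206, -84.0681839 ]), 31.587871551513672, array([-23.80382811, -83.90043918]), 233, np.float64(-0.40135433113991326))
(array([ 1.96998608, 77.36782837]), 31.93785858154297, array([-22.11619579,  77.46450047]), 233, np.float64(-0.22996064452306086))
63.1083
```

View pics/p5.png

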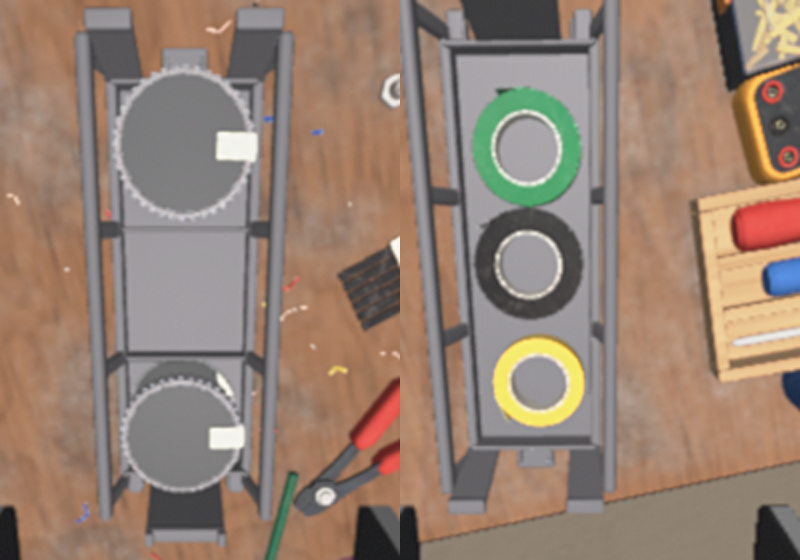

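Both tins are square to within 0.5°. Tote_b has been knocked: its tab end is now off the top of the right-hand picture, with posts at (264,252) and (323,252). I re-estimate its pose and look again.

```bash
python3 - <<'E'
from h import *
L=np.array([[-35,-134,86],[35,-134,86],[-50,-132,70],[50,-132,70]])/1e3
U=np.array([(468,505),(587,505),(449,488),(611,488)])/2.-[200,0]+[230,0]
c=ld("fb"); W=np.vstack([cast(c,p,z) for p,z in zip(U,L[:,2])])[:,:2]
F=np.array([(443,43),(592,43),(470,445),(597,445)])/2.-[200,0]+[230,0]
f=cast(c,F,.024)[:,:2]; print(f.round(3))
d=(f[0]-f[2]+f[1]-f[3]); y=np.arctan2(-d[0],d[1]); t=W.mean(0)-rot(y)@L[:,:2].mean(0)
print(t,y,((W-t)@rot(y)*1e3).round(1).tolist())
p=toW(t,y,[0,-.03]); ptp(p,.42,np.pi/2+y); manip.dwell(.2); c,im=shot("wrist"); save(im,"fb2.png"); np.save("fb2.npy",np.r_[c[1].ravel(),c[2]])
f=lambda n:cv2.resize(cv2.imread(f"pics/{n}.png")[:280,230:430],None,fx=2,fy=2,interpolation=cv2.INTER_CUBIC)
cv2.imwrite("pics/p6.png",f("fb2")); print(manip.current_clock())
E
```

```text
[[ 0.562  0.18 ]
 [ 0.644  0.192]
 [ 0.598 -0.058]
 [ 0.683 -0.045]]
[0.62280128 0.06891387] 0.1576048076355465 [[-34.9, -134.3], [34.8, -134.9], [-49.5, -131.0], [49.5, -131.9]]
63.65
```

View pics/p6.png

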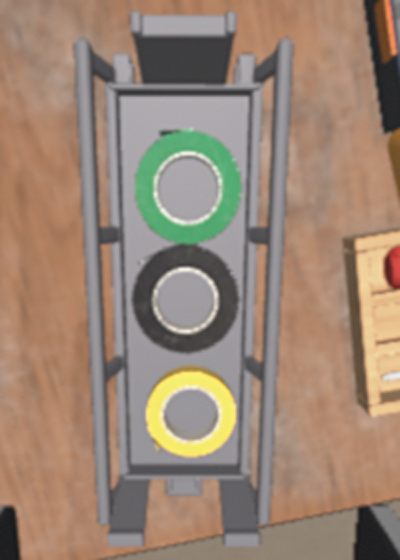

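```bash
python3 - <<'E'
from h import *
L=np.array([[-35,-134,86],[35,-134,86],[0,134,86],[-50,-133,70],[50,-133,70],[-50,133,70],[50,133,70]])/1e3
UB=np.array([(126,538),(241,538),(183,23),(104,520),(265,520),(82,45),(286,45)])/2.+[230,0]
UA=np.array([(260,20),(108,20),(186,536),(287,38),(84,38),(265,512),(105,512)])/2.+[230,0]
for n,U in(("fa",UA),("fb2",UB)):
    c=ld(n); W=np.vstack([cast(c,p,z) for p,z in zip(U,L[:,2])])[:,:2]
    t,a,r=rigid(L[:,:2],W); print(n,t.round(4),a.round(4),(r*1e3).round(1).tolist())
E
```

```text
fa [0.4195 0.2733] 0.1621 [[0.3, 1.7], [-0.2, 1.7], [-0.5, 0.6], [-0.2, 3.6], [-1.6, 3.4], [1.5, -5.4], [0.7, -5.7]]
fb2 [0.622  0.0675] 0.1572 [[0.3, 0.9], [-1.1, 0.7], [-0.2, -0.1], [-0.3, 2.9], [-0.1, 3.0], [1.1, -3.7], [0.4, -3.8]]
```

```bash
cat >> h.py <<'E'
A1=np.array([.4195,.2745]); A1Y=.162
B1=np.array([.622,.0679]); B1Y=.1572
def marks(tag):
    manip.dwell(.2); c,im=shot("wrist"); save(im,tag+".png"); h=cv2.cvtColor(im,cv2.COLOR_RGB2HSV); o=[]
    for lo,hi in(((50,80,40),(85,255,255)),((20,120,80),(35,255,255))):
        k=max(cv2.findContours(cv2.inRange(h,lo,hi),0,1)[0],key=cv2.contourArea); o.append([round(v) for v in(*cv2.minEnclosingCircle(k)[0],cv2.contourArea(k))])
    print(tag,o)
E
python3 - <<'E'
from h import *
w=np.pi/2+B1Y; p=toW(B1,B1Y,[-.05,0])
ptp(p,.30,w); lin(p,.219,.12,max_force=20); print(manip.current_eef_pos()); manip.grab(); manip.dwell(.3)
print(manip.current_opening(),manip.current_eef_pos(),manip.current_contact_force()); marks("m0")
lin(p,.26,.05); print(manip.current_opening(),manip.current_contact_force(),manip.current_torque()); marks("m1")
lin(p,.42,.12); marks("m2"); print(manip.current_opening(),manip.current_eef_pos(),manip.current_clock())
E
```

```text
[0.57345363 0.05994301 0.22000505]
0.006890841631183498 [0.5727144  0.06008741 0.21925973] [-0.21949917 -0.02633615  3.14860281]
m0 [[414, 126, 10478], [92, 146, 67]]
0.006935591453415237 [-0.01699289  0.09486783 -3.88278561] [-0.03002766  0.2272918  -0.00348512]
m1 [[412, 126, 10390], [616, 113, 332]]
m2 [[412, 126, 10388], [580, 194, 656]]
0.006940509997023416 [0.57256097 0.06005631 0.41951535] 69.2583
```

```bash
python3 - <<'E'
from h import *
q=toW(A1,A1Y,[.05,0]); w=3*np.pi/2+A1Y
mv=lambda p,z,y,v,**k:manip.move_linear([float(p[0]),float(p[1]),float(z)],rpy(y),velocity=v,**k)
mv([.54,.17],.42,np.pi+.16,.06); mv(q,.42,w,.06); marks("m3")
lin(q,.32,.1); manip.dwell(.3); f0=np.array(manip.current_contact_force()); print(f0,manip.current_eef_pos())
z=.304
while z>.288:
    lin(q,z,.03); manip.dwell(.05); f=np.array(manip.current_contact_force())-f0
    print(round(z,4),f.round(1),np.array(manip.current_eef_pos()).round(4))
    if f[2]>4: break
    z-=.001
c,im=shot("side"); save(im,"s1.png"); print(manip.current_clock(),manip.current_torque())
E
```

```text
m3 [[412, 126, 10406], [432, 342, 54]]
[ 0.15624717 -0.19027259 -4.24138007] [0.46892206 0.28261237 0.32040248]
0.304 [-0.3 -0.1 -1.5] [0.4689 0.2826 0.3041]
0.303 [-0.5 -0.5 -0.4] [0.4689 0.2826 0.3031]
0.302 [0.8 0.4 0.1] [0.4688 0.2825 0.302 ]
0.301 [-0.  -0.1 -0.3] [0.4688 0.2826 0.3009]
0.3 [-0.7  0.6 -0.1] [0.4688 0.2826 0.3   ]
0.299 [-0.2  0.2 -0.3] [0.4688 0.2826 0.2989]
0.298 [-1.2  1.1  0.4] [0.4689 0.2826 0.2981]
0.297 [1.1 0.2 3. ] [0.4692 0.2826 0.2975]
0.296 [ 0.2 -1.  10.2] [0.4693 0.2826 0.2972]
78.5667 [-0.32223349 -0.07924312 -0.01871653]
```

Contact came at TCP z 0.297, exactly where the rests should be (0.219 + 0.078). I release, back off and look.

```bash
python3 - <<'E'
from h import *
manip.let_go(); manip.dwell(.3); up(.42,.15); ptp(A0,.50,np.pi+AY); manip.dwell(.3)
c,im=shot("wrist"); save(im,"z1.png"); np.save("z1.npy",np.r_[c[1].ravel(),c[2]])
ptp([.60,-.10],.42,np.pi); c,im2=shot("side"); save(im2,"z2.png"); print(manip.current_clock())
a=cv2.resize(im[90:290,150:500],None,fx=1.7,fy=1.7,interpolation=cv2.INTER_CUBIC)
b=cv2.resize(im2[110:280,260:440],None,fx=1.4,fy=1.4); b=cv2.resize(im2[120:270,250:430],(312,260))
h=a.shape[0]; s=np.zeros((h+260,a.shape[1],3),np.uint8); s[:h]=a; s[h:,:312]=b
t=manip.get_image("top"); s[h:,312:]=cv2.resize(t[185:265,260:390],(a.shape[1]-312,260)); save(s,"p7.png"); print(s.shape)
E
```

```text
83.9583
(600, 595, 3)
```

View pics/p7.png

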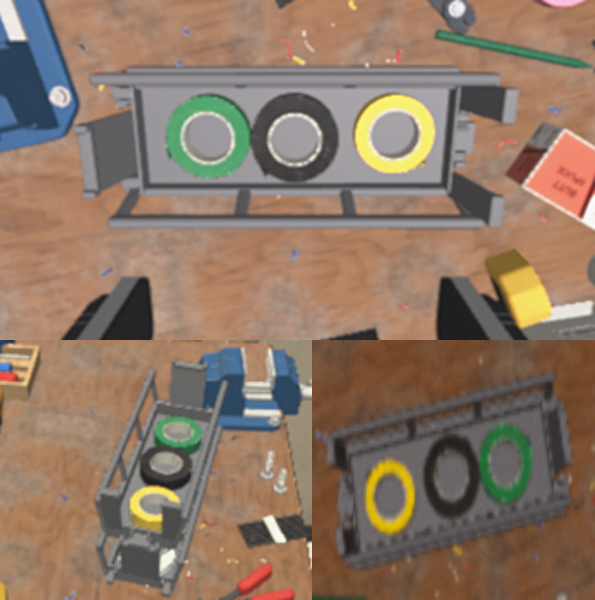

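The stack is turned end for end, with the tab at the left and the posts at the right. All three rolls are inside. I check height and seating from the post spacing, then hand in.

```bash
python3 - <<'E'
from h import *
c=ld("z1"); U=np.array([(92,160),(510,105),(495,209)])/1.7+[150,90]
W=cast(c,U,.164)[:,:2]; L=np.array([[0,.134],[-.035,-.134],[.035,-.134]])@rot(np.pi).T
L=np.array([[0,-.134],[-.035,.134],[.035,.134]])
t,a,r=rigid(L,W); print(t,a,(r*1e3).round(1).tolist(),((t-A1)@rot(A1Y)*1e3).round(1))
if np.hypot(*(t-A1))<.008 and abs(a-A1Y)<.05 and abs(r).max()<.006: print(manip.close_job())
E
```

```text
[0.41809165 0.27626447] 0.16395959549567504 [[-0.4, 3.1], [0.8, -0.9], [-0.4, -2.2]] [-1.1  2. ]
the job is handed in; nothing more can be done
None
```

I handed the job in at about 84 s: the yellow, green and black rolls are in tote_b, both tins present have their labels within 0.5° of square to the front, and tote_b stands end for end on tote_a's rests, about 2 mm off centre; I did not touch the tape measure or the pink look-alike.

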